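Scrape the filler chips off the sample board

TASK

Pick up the wooden scraper block with the orange grip, wipe both loose filler chips (one red, one blue) off the white sample board into the steel catch tray at its end, and then stand the scraper back upright on its sole on the counter and let go. Only the scraper may touch the chips, not the gripper.

Things in the scene. Friction and masses are not known exactly. Their poses are not given: they have to be found in the camera images.
- scraper: Scraper, 0.25 kg, upright on the counter: black sole and pale wood base 36 (its x) x 140 (y) x 30 mm high; centred on it an orange grip 24 mm thick (x), 84 long (y), from 30 to 82 mm above the underside. Origin: centre of the underside; z up. Same both ways round; wipes broadside, along x. Not the grey-soled dark sanding block with a round black knob beside it.
- board: White board fixed to the counter, with tray; overall 320 (its x) x 170 mm (y). Origin: centre of the footprint at counter height; x points to the tray, z up. Flat rimless white top, 40 mm above the counter, from x = -160 to +70 mm; then the dark steel tray to x = +160: floor 12 mm, outer walls (4 mm thick) 30 mm above the counter, lower than the white top.
- chip_red: Loose red chip of hardened filler, about 28 x 22 x 14 mm, 15 g, lying flat on the white top between x = -75 and +20 mm and within 45 mm of the board's centre line. Origin: centre of its underside; z up.
- chip_blue: Loose blue chip of hardened filler, same size and mass as the red one, lying flat on the white top in the same range, on the other side of the centre line. Origin: centre of its underside; z up.
There are look-alikes about, which are no part of the job. Leave any pink or turquoise look-alike of the scraper alone.

How it is judged:
On the way, in this order (a step that is already met when the one before it is completed fails the run):
1. the scraper is lifted off the counter in the gripper (height (world z) of scraper above 0.015 m and contact force between the fingers and scraper above 1 N), for 0.1 s.
2. the held scraper touches a chip (contact force between the fingers and scraper above 1 N and (contact force between scraper and chip_red above 0.01 N or contact force between scraper and chip_blue above 0.01 N)).
3. both chips are in the tray while the scraper is still held (contact force between the fingers and scraper above 1 N and x of chip_red in the frame of board between 0.07 and 0.16 m and y of chip_red in the frame of board between -0.085 and 0.085 m and height (world z) of each of chip_red, chip_blue below 0.036 m and x of chip_blue in the frame of board between 0.07 and 0.16 m and y of chip_blue in the frame of board between -0.085 and 0.085 m), for 0.1 s.
At the end, for the whole second after the job is handed in: Both chips lie at rest inside the catch tray (origin within the tray's outline and less than 36 mm above the counter); the scraper stands at rest and released on the counter itself, not on the board or in the tray (underside less than 7 mm above the counter), upright within 10 degrees (x of chip_red in the frame of board between 0.07 and 0.16 m and y of chip_red in the frame of board between -0.085 and 0.085 m and height (world z) of each of chip_red, chip_blue below 0.036 m and x of chip_blue in the frame of board between 0.07 and 0.16 m and y of chip_blue in the frame of board between -0.085 and 0.085 m and height (world z) of scraper below 0.007 m and angle between scraper's own z axis and vertical below 0.17 rad and linear speed of scraper below 0.02 m/s and linear speed of each of chip_red, chip_blue below 0.03 m/s); the robot touches nothing.
It fails at once if the gripper's fingers touch the red chip (contact force between the fingers and chip_red above 0.3 N).
It fails at once if the gripper's fingers touch the blue chip (contact force between the fingers and chip_blue above 0.3 N).
It also fails if it takes over 54 s, if anything falls off the work surface, if the arm or the gripper's body presses on something with over 40 N, if the wrist force passes 120 N, or if a joint passes its speed limit or range.

ROBOT

A 7-joint arm with a two-finger parallel gripper is mounted at the origin on the work surface. World frame = base frame: x ahead of the robot, y to its left, z up, the work surface at z = 0. Lengths are in m, angles in rad, forces in N, time in s.
With the tool pointing down it reaches from about 0.4 to 0.85 m from the base axis. Payload 10.4 kg.
Tool frame: the origin (TCP) lies on the centre line of the jaws, within the pads' length; the fingertips stand 19 mm ahead of it and the grasp point (between the pads) is the TCP (manip.tip_reach is the distance from the TCP to the fingertips, in m); z points along the fingers, y is the direction in which the jaws open and shut (so a half turn about z gives the same grasp; the last joint's range is limited). The gripper opens to 87 mm and grips with 3 to 60 N. Pads are 19 mm wide; open, the fingers measure 117 mm over their backs; the gripper's body (75 mm by 190 mm) begins 51 mm behind the grasp point.
Start: joints at [-1.153, 0.332, -0.065, 1.46, 0.022, 1.35, -0.088], TCP at [0.267, 0.565, 0.242] pointing down, gripper open.
Joint ranges: [-2.6, 2.6], [-0.5, 2.12], [-1.47, 1.34], [0.16, 2.42], [-1.27, 4.41], [0.06, 2.06], [-2.6, 2.6]. Speed limits (rad/s): [2.22, 2.22, 2.79, 2.79, 3.14, 3.14, 3.14].

INTERFACE

Orientations are given as [roll, pitch, yaw] about the fixed x, y, z axes, in that order (R = Rz(yaw) Ry(pitch) Rx(roll)).
In Python, from plant import manip, optics gives the robot as it stands. Calls block until the motion is done:
- manip.move_to(position, orientation): joint-space move of the TCP to a pose.
- manip.move_l(position, orientation=None, v=0.15, max_force=None): straight line of the TCP; orientation=None keeps the orientation; v is the mean speed in m/s. With max_force (N) it stops when the force on the tool has changed by that much, and returns True; else False.
- manip.movej(angles): joint-space move.
- manip.grip(opening): finger opening in m; the grip force is fixed at half the most; returns when the fingers have stopped.
- manip.sleep(seconds).
- manip.inverse_kinematics(position, orientation): joint angles nearest the present ones, or None.
- manip.get_state(): the state.
- optics.read_camera(name): name is "scene" or "top" or "wrist"; returns a dict with "pixels" (384x512x3 uint8, red, green, blue), "K" (3x3 intrinsics, pixels), "rvec" (rotation vector, rad) and "tvec" (3), from world to camera coordinates, as OpenCV has them; the wrist camera has in their place "tool_from_camera" (4x4, takes a point from camera to tool coordinates, whose origin is the TCP and whose axes are the flange's). Camera axes: x right, y down, z forward; pixel columns grow to the right and rows downward; lengths in m; the calibration is good to about 2 mm. A picture is of the moment at which its call begins: read the wrist's pose just before it. There is no depth.
A pose or a line that the arm cannot do raises manip.IKError and nothing moves.
- manip.close_job(): hands the job in, once; it reports no verdict.
Trained networks look in a picture, given as the dict that the camera call returned (one of the last four; its "shot" number tells which), for a name from the list of things; names that differ only in an ending like _2 or _b are one class to them, and where a whole thing is asked for, a point or a joint stands for the part that bears it (a point fixed in the world has none). Each returns a list of dicts, best first, with "score" (0 to 1); they miss things now and then, are a little off and sometimes report something else, mostly with a low value. They report only what shows in the picture. A call takes as long as a camera call. They do not tell look-alikes from the thing itself.
- optics.search_frame(picture, thing): "position" ([x, y, z] in m, in the coordinates of the camera as it stood for that picture, good to about 4 mm: the middle of the surface that is visible of it).
- optics.trace(picture, thing): "mask" (384x512 bool, what is visible of it).
- optics.place_of(picture, thing): "position" ([x, y, z] in m, in the coordinates of the camera as it stood for that picture, good to about 4 mm: a listed point, or the origin of a listed thing).
The state is a dict: "t": time; "joint_positions": joint angles; "joint_vel": joint speeds; "joint_torque": joint torques, N m; "position": TCP position; "eef_rot": TCP orientation; "contact_force": force on the tool from outside, world axes, zero at the start; "ft_torque": the same for the moment, N m; "gripper_width": finger opening in m.
Only numpy, scipy, OpenCV 4.12 (cv2) and the standard library are available. Lean on these libraries where they do the work, as an engineer would, in place of code of your own. Each camera call takes 0.05 s, during which the arm holds its last target.

## Working session

There is one attempt and no reset: what is moved stays moved. The work goes in short steps, each a Python script; the robot and the scene stay as the last script left them, time stands still between calls to the robot, and variables do not carry over. Pictures are saved under pics/ and viewed, and the job is handed in when it is done.

```bash
ls; mkdir -p pics
cat > h.py <<'E'
import numpy as np, cv2
from plant import manip, optics
def save(p,n): cv2.imwrite('pics/'+n,cv2.cvtColor(p['pixels'],cv2.COLOR_RGB2BGR))
def w2c(p): 
    R,_=cv2.Rodrigues(np.array(p['rvec'],float)); return R,np.array(p['tvec'],float).reshape(3)
def toworld(p,x):
    R,t=w2c(p); return R.T@(np.array(x)-t)
def ray(p,uv,z):
    R,t=w2c(p); K=np.array(p['K']); d=R.T@np.linalg.inv(K)@np.array([uv[0],uv[1],1.]); c=-R.T@t
    return c+d*(z-c[2])/d[2]
E
python3 - <<'E'
from h import *
for n in ['top','scene']:
    p=optics.read_camera(n); save(p,n+'1.png')
    R,t=w2c(p); print(n,-R.T@t)
    for th in ['scraper','board','chip_red','chip_blue']:
        for f in (optics.search_frame,optics.place_of):
            print(th,f.__name__,[(round(float(d['score']),2),np.round(toworld(p,d['position']),3).tolist()) for d in f(p,th)])
print(manip.get_state())
E
```

```text
pics
top [ 0.35961616 -0.1824858   1.03388056]
scraper call [(0.7, [0.527, -0.375, 0.033]), (0.64, [0.522, -0.525, 0.03]), (0.64, [0.333, -0.424, 0.033])]
scraper call [(0.84, [0.534, -0.383, 0.003]), (0.75, [0.523, -0.534, 0.0]), (0.75, [0.333, -0.437, -0.002])]
board call [(0.66, [0.526, 0.112, 0.041])]
board call [(0.65, [0.528, 0.12, 0.003])]
chip_red call [(0.62, [0.493, 0.073, 0.052])]
chip_red call [(0.58, [0.497, 0.071, 0.039])]
chip_blue call []
chip_blue call [(0.49, [0.555, 0.121, 0.042])]
scene [1.16381942 0.3209955  0.71269999]
scraper call [(0.62, [0.559, -0.373, 0.03]), (0.61, [0.536, -0.524, 0.033]), (0.61, [0.355, -0.415, 0.033])]
scraper call [(0.73, [0.525, -0.538, 0.003]), (0.73, [0.339, -0.44, 0.002]), (0.69, [0.542, -0.383, 0.004])]
board call [(0.7, [0.55, 0.133, 0.041])]
board call [(0.78, [0.524, 0.116, 0.001])]
chip_red call [(0.48, [0.505, 0.075, 0.05])]
chip_red call [(0.5, [0.498, 0.076, 0.037])]
chip_blue call [(0.49, [0.564, 0.121, 0.055])]
chip_blue call [(0.7, [0.563, 0.12, 0.04])]
{'t': 0.9, 'joint_positions': array([-1.15259068,  0.33216528, -0.06471174,  1.46007517,  0.02154806,
        1.34991439, -0.08850054]), 'joint_vel': array([ 0.00084331,  0.0001855 ,  0.0002359 , -0.00057095, -0.00064811,
        0.00056129,  0.00091846]), 'joint_torque': array([ 2.08885594e-04, -6.23034096e+01,  2.40567117e-02, -3.90095150e+01,
       -6.12548226e-02,  3.18734965e-02,  2.10159851e-05]), 'position': array([0.26664029, 0.56529568, 0.2416091 ]), 'eef_rot': array([ 3.14146571e+00, -7.51600087e-05,  2.70078892e+00]), 'contact_force': array([ 0.13262345, -0.04752245, -0.04506011]), 'ft_torque': array([-0.00852706, -0.01756861,  0.02281042]), 'gripper_width': 0.08722228391746288}
```

View pics/top1.png

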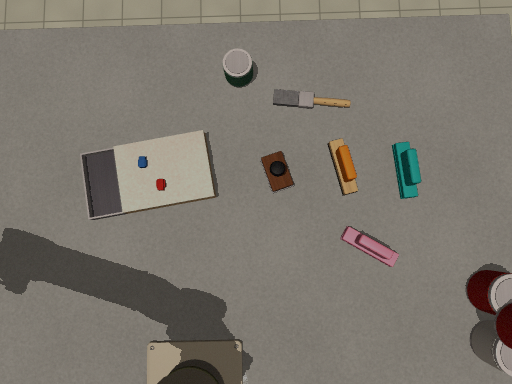

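View pics/scene1.png

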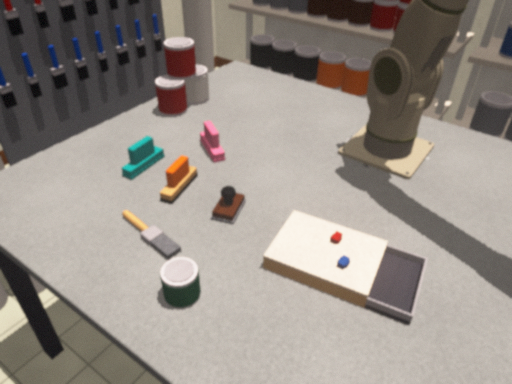

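Top picture candidates: orange/pale wood (343,166), turquoise (406,170), pink (370,246), and the dark sanding block with the knob (278,171). Only the one at (343,166) has an orange grip on pale wood. I'll confirm that in a crop and measure the yaws.

Run:
```python
from h import *
p=optics.read_camera('top')
im=p['pixels']; hsv=cv2.cvtColor(im,cv2.COLOR_RGB2HSV)
c=im[130:205,250:430]; c2=im[120:225,70:225]
cv2.imwrite('pics/crop1.png',cv2.cvtColor(cv2.resize(c,None,fx=4,fy=4,interpolation=cv2.INTER_CUBIC),cv2.COLOR_RGB2BGR))
cv2.imwrite('pics/crop2.png',cv2.cvtColor(cv2.resize(c2,None,fx=5,fy=5,interpolation=cv2.INTER_CUBIC),cv2.COLOR_RGB2BGR))
ms=optics.trace(p,'scraper')
for d in ms:
    m=d['mask']; ys,xs=np.nonzero(m); print('scr',d['score'],xs.mean(),ys.mean(),m.sum(),np.median(im[m],axis=0))
mb=optics.trace(p,'board')[0]['mask']
r=cv2.minAreaRect(np.argwhere(mb)[:,::-1].astype(np.float32)); print('board',r)
def rectw(m,z):
    cs=cv2.boxPoints(cv2.minAreaRect(np.argwhere(m)[:,::-1].astype(np.float32)))
    return np.array([ray(p,c,z)[:2] for c in cs])
# white top
H,S,V=[hsv[...,i].astype(int) for i in range(3)]
white=((V>190)&(S<40)); white[:, :75]=0; white[:,225:]=0; white[:115]=0; white[225:]=0
white=cv2.morphologyEx(white.astype(np.uint8),cv2.MORPH_CLOSE,np.ones((15,15)))>0
w=rectw(white,0.04); print('white top',w.round(3).tolist(), w.mean(0), white.sum(), np.linalg.norm(np.diff(w,axis=0),axis=1))
for n in ['chip_red','chip_blue']:
    for d in optics.trace(p,n):
        w=rectw(d['mask'],0.05); print(n,d['score'],w.mean(0),np.linalg.norm(np.diff(w,axis=0),axis=1))
o=(H>5)&(H<22)&(S>200)&(V>120); o[:,:325]=0;o[:,365:]=0;o[:130]=0;o[205:]=0
w=rectw(o,0.082); print('orange',o.sum(),w.round(3).tolist(),w.mean(0))
for d in ms:
    ys,xs=np.nonzero(d['mask'])
    if 325<xs.mean()<360:
        w=rectw(d['mask'],0.03); print('base',w.round(3).tolist(),w.mean(0),np.linalg.norm(np.diff(w,axis=0),axis=1))
```

```text
scr 0.68 342.8680981595092 165.8435582822086 978 [169. 105.  37.]
scr 0.67 406.24012892828364 168.5850120870266 1241 [ 28. 116. 107.]
board ((146.2841796875, 174.8212127685547), (68.8553237915039, 130.2155303955078), 79.62415313720703)
white top [[1.0, 0.505], [1.0, 0.505], [1.0, 0.505], [1.0, 0.505]] [1.00037213 0.5047691 ] 0 [0. 0. 0.]
chip_red 0.5 [0.49559926 0.07312975] [0.01728823 0.02230401 0.01724126]
chip_blue 0.63 [0.55420426 0.11819182] [0.0224228  0.02766549 0.02234774]
orange 279 [[0.571, -0.36], [0.577, -0.38], [0.497, -0.399], [0.491, -0.379]] [ 0.53399229 -0.37948511]
base [[0.595, -0.34], [0.609, -0.388], [0.472, -0.421], [0.459, -0.374]] [ 0.53371988 -0.38099791] [0.04976028 0.14052386 0.04893339]
```

View pics/crop1.png

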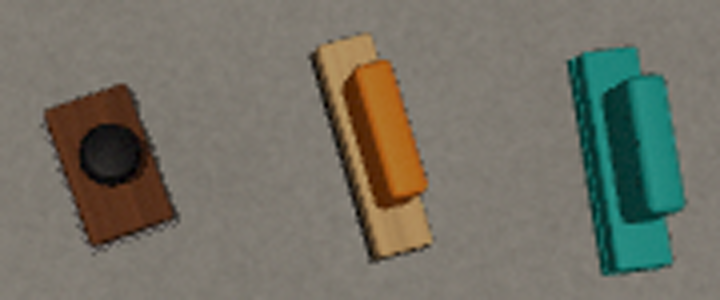

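View pics/crop2.png

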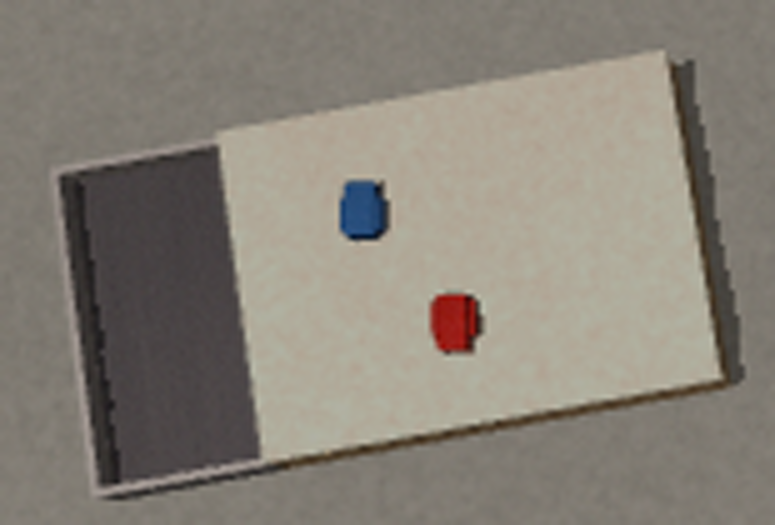

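The crop confirms it: the middle block (x≈370 in the crop) has pale wood, a black sole edge and an orange grip. The left one is the sanding block and the right one is turquoise. Next I'll get the board corners from crop 2 and the IK for the whole path.

Run:
```python
from h import *
p=optics.read_camera('top')
f=lambda c,z: ray(p,[70+(c[0]-2)/5,120+(c[1]-2)/5],z)[:2]
TL,TR,BR,BL=[f(c,.04) for c in [(218,131),(665,50),(725,381),(260,460)]]
A,B=f((52,172),.03),f((97,492),.03)
print('lens',[np.linalg.norm(v) for v in (TR-TL,BR-BL,BR-TR,BL-TL,A-B)])
d=(TL-TR)/np.linalg.norm(TL-TR)+(BL-BR)/np.linalg.norm(BL-BR); y=(TL-BL)+(TR-BR)+(A-B)
yaw=np.arctan2(d[1],d[0]); yaw2=np.arctan2(-(-y[0]),-y[1])-0
print('yaw',np.degrees(yaw), 'from y', np.degrees(np.arctan2(y[1],y[0])))
ex=np.array([np.cos(yaw),np.sin(yaw)]); ey=np.array([-ex[1],ex[0]])
c=(TR+BR+TL+BL)/4+0.045*ex
print('centre',c,'centre from outer',(TR+BR+A+B)/4)
for n,q in [('red',(.4956,.0731)),('red2',(.4975,.0735)),('blue',(.5542,.118)),('blue2',(.559,.1205))]:
    q=np.array(q)-c; print(n,q@ex,q@ey)
for n,q in [('TL',TL),('TR',TR),('BR',BR),('BL',BL),('A',A),('B',B)]: print(n,((q-c)@ex).round(3),((q-c)@ey).round(3))
for yw in (13.6,-166.4):
    for P in [(.534,-.380,.2),(.534,-.380,.058)]: print(yw,P,manip.inverse_kinematics(P,[np.pi,0,np.radians(yw)]))
```

```text
lens [np.float64(0.22839018290141286), np.float64(0.23242140743350104), np.float64(0.17077930731828284), np.float64(0.16797480165862183), np.float64(0.1651883030619014)]
yaw 98.59512017658082 from y 9.150292764438447
centre [0.5256346  0.11424043] centre from outer [0.52492349 0.11298055]
red -0.036189681013642776 0.03584576946120958
red2 -0.03607813051824368 0.0339073276934548
blue -0.000551784136695548 -0.028806456379731737
blue2 0.0012027732150776305 -0.033926175952065644
TL 0.07 -0.084
TR -0.159 -0.085
BR -0.162 0.085
BL 0.071 0.084
A 0.159 -0.081
B 0.157 0.084
13.6 (0.534, -0.38, 0.2) [-0.20805897  0.69940215  1.18185713  1.4734335  -0.64892178  1.40141225
 -0.33519865]
13.6 (0.534, -0.38, 0.058) [ 0.00191881  0.67149447  0.76722389  1.59500801 -0.5101369   1.08526811
 -0.42943749]
-166.4 (0.534, -0.38, 0.2) [ 1.01989952  0.50402752 -0.66163751  1.4001988   0.30959854  1.34194856
  2.15715032]
-166.4 (0.534, -0.38, 0.058) [ 1.02680286  0.6449134  -0.66161947  1.53224431  0.42463798  1.11170219
  2.0805628 ]
```

Run:
```python
from h import *
o=[np.pi,0,np.radians(-166.4)]
manip.move_to((.534,-.381,.2),o)
s=manip.get_state(); print(s['t'],s['position'],s['eef_rot'],s['joint_positions'])
p=optics.read_camera('wrist'); save(p,'wrist1.png')
T=np.array(p['tool_from_camera']); 
Rz=cv2.Rodrigues(np.array([0,0,s['eef_rot'][2]]))[0]@cv2.Rodrigues(np.array([0,s['eef_rot'][1],0.]))[0]@cv2.Rodrigues(np.array([s['eef_rot'][0],0,0.]))[0]
W=lambda x: Rz@(T[:3,:3]@np.array(x)+T[:3,3])+s['position']
for d in optics.place_of(p,'scraper'): print(d['score'],W(d['position']))
K=np.array(p['K'])
for d in optics.trace(p,'scraper'):
    cs=cv2.boxPoints(cv2.minAreaRect(np.argwhere(d['mask'])[:,::-1].astype(np.float32))); print(cs.tolist())
im=p['pixels'];hsv=cv2.cvtColor(im,cv2.COLOR_RGB2HSV);H,S,V=[hsv[...,i].astype(int) for i in range(3)]
m=((H>5)&(H<22)&(S>200)&(V>120)).astype(np.uint8)
n,l,st,ce=cv2.connectedComponentsWithStats(m); k=1+np.argmax(st[1:,4]); 
cs=cv2.boxPoints(cv2.minAreaRect(np.argwhere(l==k)[:,::-1].astype(np.float32)))
def rz(c,z):
    d=W(np.linalg.inv(K)@[c[0],c[1],1])-W([0,0,0]); o0=W([0,0,0]); return o0+d*(z-o0[2])/d[2]
w=np.array([rz(c,.082)[:2] for c in cs]); print('orange',cs.tolist(),w.round(4).tolist(),w.mean(0))
for yw in(-166.4,-171.3):
  ex=np.array([np.cos(np.radians(98.7)),np.sin(np.radians(98.7))])
  for x in(-.115,.085):
    c=np.array([.525,.1138])+x*ex
    print(x,c,manip.inverse_kinematics([*c,.1],[np.pi,0,np.radians(yw)]))
```

```text
4.6333 [ 0.53457167 -0.38008966  0.20008476] [ 3.14145939e+00  2.51270621e-04 -2.90286048e+00] [ 1.01950496  0.50521665 -0.66212321  1.39857747  0.31017461  1.34257191
  2.15804924]
0.66 [ 0.53120948 -0.53728261  0.00086364]
0.56 [ 5.37635918e-01 -3.77282614e-01  3.31271967e-04]
[[35.902801513671875, 202.1577911376953], [42.95893859863281, 45.51166534423828], [122.85089111328125, 49.11039733886719], [115.79475402832031, 205.75653076171875]]
[[267.0, 0.0], [303.0, 0.0], [303.0, 19.0], [267.0, 19.0]]
[[232.0, 108.0], [271.0, 108.0], [271.0, 251.0], [232.0, 251.0]]Traceback (most recent call last):
  File "<stdin>", line 15, in <module>
    return _wrapfunc(a, 'argmax', axis=axis, out=out, **kwds)
    return bound(*args, **kwds)
ValueError: attempt to get argmax of an empty sequence
```

View pics/wrist1.png

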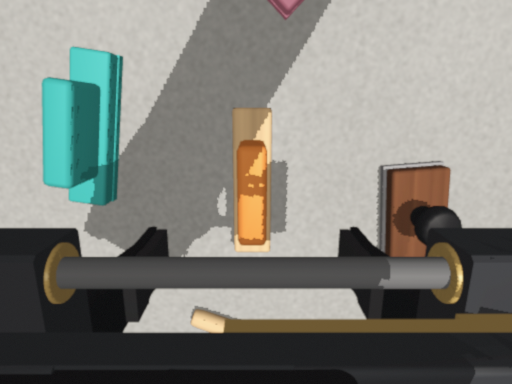

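Wrist picture: the orange grip spans (237–267, 140–245) on pale wood (232–271, 108–251). It is square to the jaws and centred between the fingers. The networks' position agrees within 4 mm, so I'll descend and grip.

Run:
```python
from h import *
print(manip.move_l((.535,-.380,.058),v=.12,max_force=15))
s=manip.get_state();print(s['position'],s['contact_force'])
manip.grip(0.0)
s=manip.get_state();print(s['t'],s['position'],s['contact_force'],s['gripper_width'])
print(manip.move_l((.535,-.380,.16),v=.12))
manip.sleep(.2)
s=manip.get_state();print(s['t'],s['position'],s['contact_force'],s['gripper_width'])
p=optics.read_camera('scene');save(p,'scene2.png')
p=optics.read_camera('wrist');save(p,'wrist2.png')
for yw in(-166.4,-171.3):
  ex=np.array([np.cos(np.radians(98.7)),np.sin(np.radians(98.7))])
  for x in(-.115,.085):
    c=np.array([.525,.1138])+x*ex
    print(x,c,manip.inverse_kinematics([*c,.1],[np.pi,0,np.radians(yw)]))
```

```text
False
[ 0.53550874 -0.38026889  0.05893182] [-0.05461663 -0.899339    0.10305694]
7.1583 [ 0.534917   -0.38008161  0.05790858] [ 0.48769555  0.22809573 -0.87239919] 0.02355871468574765
False
8.3583 [ 0.53469806 -0.37982526  0.15920931] [ 0.06022352 -0.49243961 -2.07438151] 0.02370640298907524
-0.115 [5.42394994e-01 1.23203017e-04] [ 0.64130341  0.41254452 -0.86250337  1.8065512   0.35168929  1.08422973
  1.4605658 ]
0.085 [0.51214283 0.19782198] [ 0.36450105  0.48378859 -0.9969822   1.78538286  0.44879921  1.12052588
  1.02595013]
-0.115 [5.42394994e-01 1.23203017e-04] [ 0.63197466  0.40830922 -0.85029277  1.80696152  0.34471367  1.08214617
  1.38005698]
0.085 [0.51214283 0.19782198] [ 0.36002796  0.48076826 -0.99053762  1.78556571  0.44440594  1.11889463
  0.94350958]
```

View pics/scene2.png

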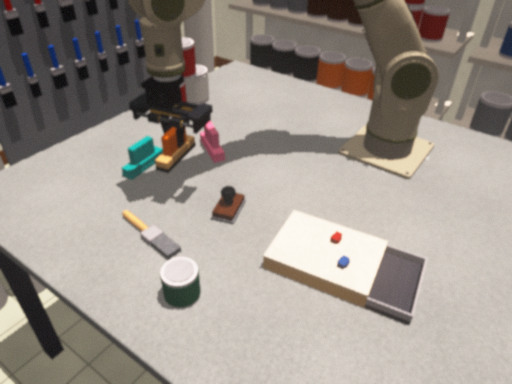

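View pics/wrist2.png

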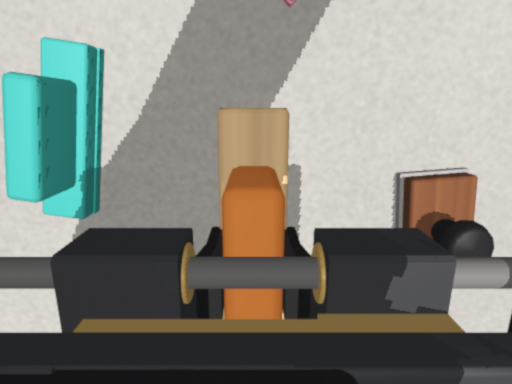

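The scraper is held: width is 23.6 mm, load is about 2 N, and both views show it hanging level clear of the counter. Now the wipe.

Run:
```python
from h import *
yaw=np.radians(98.7); ex=np.array([np.cos(yaw),np.sin(yaw)]); c0=np.array([.525,.1138])
o=[np.pi,0,np.radians(-171.3)]
P=lambda x,z:[*(c0+x*ex),z]
def st():
    s=manip.get_state(); print(round(s['t'],2),s['position'].round(4),s['contact_force'].round(2),round(s['gripper_width'],4),s['eef_rot'].round(4))
manip.move_l(P(-.115,.16),o,v=.2); st()
print(manip.move_l(P(-.115,.1012),v=.08,max_force=12)); manip.sleep(.3); st()
p=optics.read_camera('scene');save(p,'scene3.png')
```

```text
10.51 [ 0.5424 -0.0008  0.1599] [ 0.17  0.56 -3.31] 0.0237 [-3.1414e+00 -2.0000e-04 -2.9910e+00]
False
11.69 [5.426e-01 1.000e-04 1.015e-01] [ 0.39  0.33 -3.02] 0.0236 [-3.1413e+00  5.0000e-04 -2.9899e+00]
```

View pics/scene3.png

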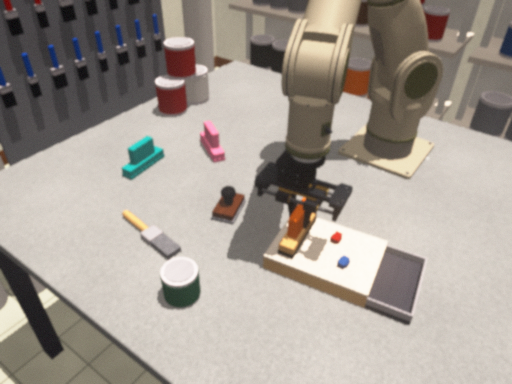

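The scraper is just above the board's rear end at about (295,238). The chips at (336,237) and (344,262) are untouched and in front of it. Now I'll push it through.

```bash
python3 - <<'E'
from h import *
yaw=np.radians(98.7); ex=np.array([np.cos(yaw),np.sin(yaw)]); c0=np.array([.525,.1138])
P=lambda x,z:[*(c0+x*ex),z]
def st():
    s=manip.get_state(); print(round(s['t'],2),s['position'].round(4),s['contact_force'].round(2),round(s['gripper_width'],4))
print(manip.move_l(P(.0,.1010),v=.06,max_force=25)); st()
p=optics.read_camera('scene');save(p,'scene4.png')
print(manip.move_l(P(.082,.1010),v=.06,max_force=25)); manip.sleep(.4); st()
for n in('scene','top'):
    p=optics.read_camera(n);save(p,n+'5.png')
    for c in('chip_red','chip_blue'):
        for d in optics.place_of(p,c):
            w=toworld(p,d['position']);q=w[:2]-c0;print(n,c,round(d['score'],2),'board',q@ex,q@np.array([-ex[1],ex[0]]),w[2])
E
python3 -c "
import cv2,numpy as np
a=[cv2.imread('pics/'+n) for n in('scene4.png','scene5.png','top5.png')]
b=[a[0][180:330,230:450],a[1][180:330,230:450],a[2][110:235,60:260]]
b=[cv2.resize(x,(390,280),interpolation=cv2.INTER_CUBIC) for x in b]; b.append(b[0]*0)
cv2.imwrite('pics/m5.png',np.vstack([np.hstack(b[:2]),np.hstack(b[2:])]))"
```

```text
False
13.81 [0.5251 0.1135 0.101 ] [-0.74 -0.05 -2.47] 0.0242
False
15.78 [0.5126 0.1948 0.101 ] [-0.04  0.31 -1.41] 0.0239
scene chip_red 0.64 board 0.07857839752596739 -0.006319591490689199 0.04419571143117384
scene chip_red 0.58 board 0.10910814123146995 0.03688404817023152 0.022533987831108028
scene chip_blue 0.44 board 0.10417486068095544 -0.033831973545752736 0.027225151404717658
top chip_red 0.44 board 0.0001055876385667196 -0.0028038621940601966 0.001804973034221653
```

View pics/m5.png

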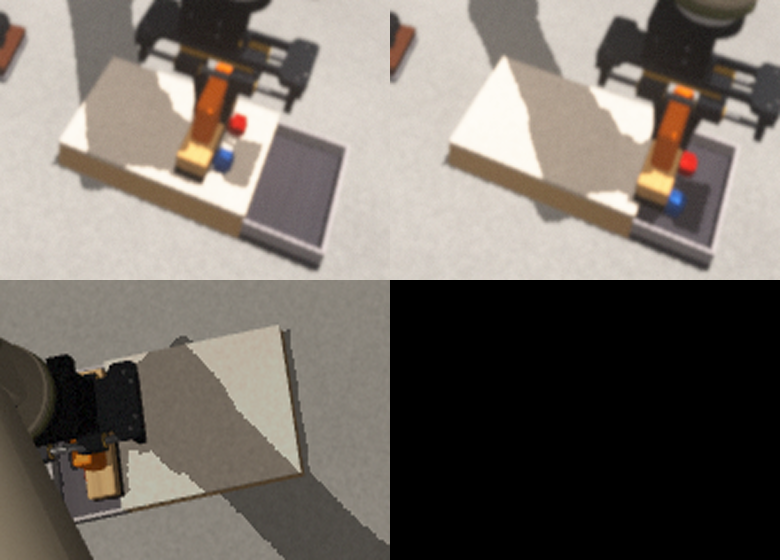

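Left crop: mid-wipe. Right crop: both chips are in front of the scraper, apparently in the tray. I'll lift straight up while still holding and look from clear.

```bash
python3 - <<'E'
from h import *
yaw=np.radians(98.7); ex=np.array([np.cos(yaw),np.sin(yaw)]); c0=np.array([.525,.1138])
P=lambda x,z:[*(c0+x*ex),z]
manip.move_l(P(.082,.17),v=.12)
manip.move_l(P(-.13,.17),v=.2)
s=manip.get_state(); print(round(s['t'],2),s['position'],s['gripper_width'])
for n in('scene','top'):
    p=optics.read_camera(n);save(p,n+'6.png')
    for c in('chip_red','chip_blue'):
        for d in optics.place_of(p,c):
            w=toworld(p,d['position']);q=w[:2]-c0;print(n,c,round(d['score'],2),'board',q@ex,q@np.array([-ex[1],ex[0]]),w[2])
E
python3 -c "
import cv2,numpy as np
a=[cv2.imread('pics/'+n) for n in('scene6.png','top6.png')]
b=[a[0][180:330,230:450],a[1][110:235,60:260]]
b=[cv2.resize(x,(390,280),interpolation=cv2.INTER_CUBIC) for x in b]
cv2.imwrite('pics/m6.png',np.hstack(b))"
```

```text
18.01 [ 0.54448505 -0.01313888  0.16999591] 0.023980077573471138
scene chip_red 0.71 board 0.10693748468298968 0.03122481472885508 0.02395220044018572
scene chip_blue 0.57 board 0.10676006187225745 0.03165049488445852 0.02144474803757529
scene chip_blue 0.45 board 0.10512654132359034 -0.03201190301606066 0.028611386313158557
top chip_red 0.56 board 0.10515096009449462 0.03870728618859373 0.022240341529765825
top chip_blue 0.43 board 0.10943780504152541 -0.028016914663629607 0.024338907952893216
```

View pics/m6.png

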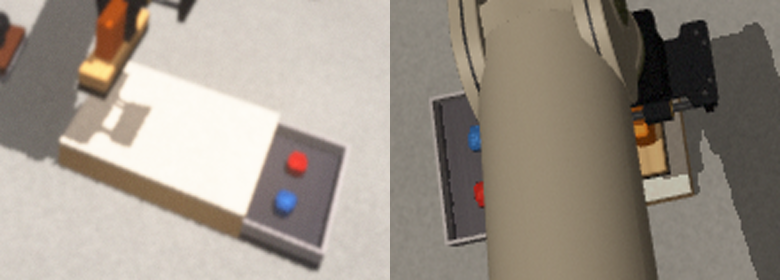

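The white top is empty. Both chips lie in the tray, at crop (297,162) red and (285,201) blue, and measure x≈0.105–0.109 in the board frame, z≈0.02–0.03. Next I'll return the scraper to its original free spot.

```bash
python3 - <<'E'
from h import *
def st(m):
    s=manip.get_state(); print(m,round(s['t'],2),s['position'].round(4),s['eef_rot'].round(4),s['contact_force'].round(2),round(s['gripper_width'],4))
manip.move_l((.535,-.380,.16),[np.pi,0,np.radians(-166.4)],v=.2)
manip.move_l((.535,-.380,.07),v=.12); st('low')
print(manip.move_l((.535,-.380,.0578),v=.03,max_force=8)); manip.sleep(.3); st('down')
p=optics.read_camera('scene');save(p,'scene7.png')
E
python3 -c "
import cv2
a=cv2.imread('pics/scene7.png')[90:230,90:270]
cv2.imwrite('pics/m7.png',cv2.resize(a,None,fx=4,fy=4,interpolation=cv2.INTER_CUBIC))"
```

```text
low 21.18 [ 0.5356 -0.3802  0.0709] [-3.1406e+00  1.0000e-03 -2.9042e+00] [ 0.26  0.26 -2.35] 0.0239
True
down 21.92 [ 0.5349 -0.38    0.0578] [ 3.1416e+00 -2.0000e-04 -2.9042e+00] [-0.38 -0.16  5.05] 0.0239
```

View pics/m7.png

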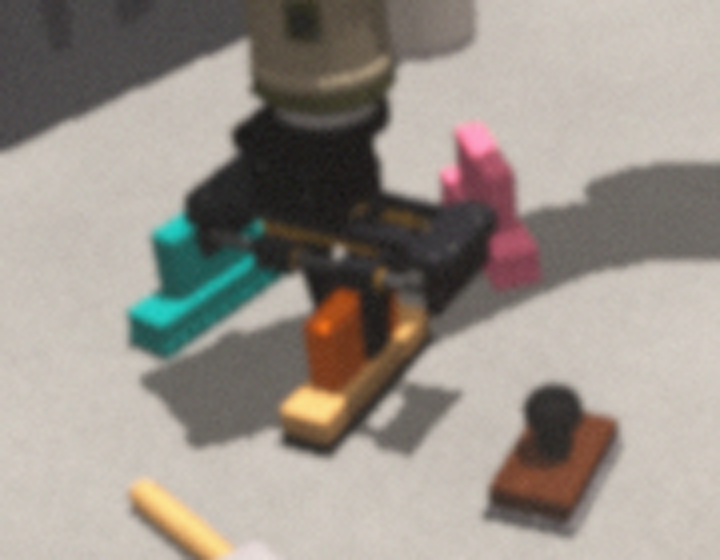

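The scraper stands flat on the counter (crop ~(350,400)), with TCP height at the grasp value and a 5 N reaction. I'll release and retreat.

Run:
```python
from h import *
manip.grip(0.085); 
manip.move_l((.535,-.380,.25),v=.15); manip.sleep(.5)
s=manip.get_state(); print(round(s['t'],2),s['position'],s['gripper_width'],s['contact_force'])
c0=np.array([.525,.1138]);yaw=np.radians(98.7); ex=np.array([np.cos(yaw),np.sin(yaw)])
p=optics.read_camera('scene');save(p,'scene8.png')
for d in optics.place_of(p,'scraper'): print(toworld(p,d['position']),d['score'])
for c in('chip_red','chip_blue'):
    for d in optics.place_of(p,c):
        w=toworld(p,d['position']);q=w[:2]-c0;print(c,round(d['score'],2),q@ex,q@np.array([-ex[1],ex[0]]),w[2])
```

```text
25.11 [ 0.53498933 -0.37997888  0.24996145] 0.08510185250642399 [-1.22326324  0.19964046  1.07251646]
[ 0.3378841  -0.43925617  0.00423541] 0.71
[ 0.5227735  -0.53809898  0.00111004] 0.57
chip_red 0.42 0.1054917262947842 0.03161376707051569 0.02441963894828081
chip_blue 0.47 0.1056221380362401 -0.03638986194553189 0.02621391691600788
```

View pics/scene8.png

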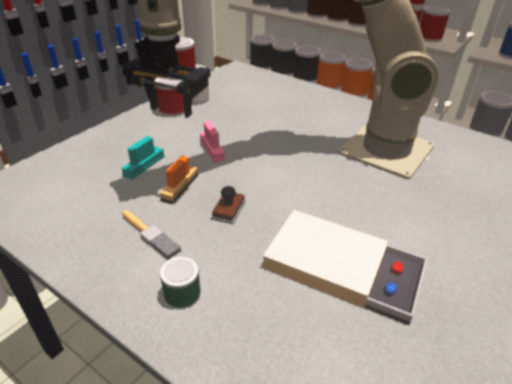

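The scraper stands upright and free at (179,178). Both chips are in the tray at (398,268) red and (391,289) blue. The gripper is clear, so I'm handing in.

```bash
python3 -c "
from plant import manip
print(manip.close_job())"
```

```text
the job is handed in; nothing more can be done
None
```

I picked up the orange-gripped scraper and wiped both chips into the tray in one pass, with the sole about 3 mm above the board. I then stood the scraper back on its original spot, let go, and handed the job in at about 25 s.

**Last checks:**
- **Chips:** both are in the tray, at x ≈ 0.105 m in the board frame and y ≈ +0.03 m (red) and −0.04 m (blue). The networks put their undersides at z ≈ 0.025 m, below the 0.036 m limit but above the 0.012 m tray floor.
- **Scraper:** in the last picture it stands upright and free. When I set it down, the tool was at the same height as when I gripped it.
- **Gripper:** it is open and about 0.17 m clear of the grip.

**Disagreements:**
- **Scraper not measured at the end:** in the last picture the network found only the pink and turquoise look-alikes. The scraper's final state rests on the picture and the tool height at set-down.
- **Stray chip reports:** during the wipe and just after it there were a few that didn't match the pictures, such as a blue chip reported where the red one lay. I ignored those.

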